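Clamp the brass bar with the swing strap and cam lever

ROBOT

A 6-joint arm with a two-finger parallel gripper is mounted at the origin on the work surface. World frame = base frame: x ahead of the robot, y to its left, z up, the work surface at z = 0. Lengths are in m, angles in degrees, forces in N, time in s.
With the tool pointing down it reaches from about 0.375 to 0.9 m from the base axis. Payload 3.1 kg.
Tool frame: the origin (TCP) lies midway between the tips of the shut fingers; the grasp point (between the pads) lies bot.hold_point_z behind it (bot.hold_point_z is the distance from the TCP to the grasp point, in m); z points along the fingers, y is the direction in which the jaws open and shut (so a half turn about z gives the same grasp; the last joint's range is limited). The gripper opens to 87 mm and grips with 3 to 60 N. Pads are 19 mm wide; open, the fingers measure 117 mm over their backs; the gripper's body (75 mm by 190 mm) begins 51 mm behind the grasp point.
Start: joints at [59.502, 30.224, 82.088, -0, 67.689, -10.227], TCP at [0.216, 0.586, 0.223] pointing down, gripper open.
Joint ranges: [-176.69, 176.69], [-43.24, 126.21], [12.49, 139.97], [-82, 262], [0, 151.66], [-163.58, 163.58]. Speed limits (degrees/s): [159.86, 159.86, 180, 180, 180, 180].

INTERFACE

Orientations are given as a 3x3 rotation matrix whose columns are the frame's x, y, z axes.
In Python, from rig import bot, vision, hand_in gives the robot as it stands. The module is installed in compiled form; this text tells all that it offers.
- The arm moves only by the shell command python3 -m handwheel 'ROWS'. ROWS is JSON, a list of rows, each an object of numbers: "hand": the gripper's target within -1 to 1 (fully open at 1, half-way at 0, shut at -1); "dx", "dy", "dz": the shift along the world's x, y, z in cm; "wx", "wy", "wz": the turn, a rotation vector about the world's x, y, z in rad. In form: [{"hand": .., "dx": .., "dy": .., "dz": .., "wx": .., "wy": .., "wz": ..}, ...]. A call has 1 to 10 rows; each row shifts and turns the commanded pose from where the row before left it; what a row does not reach is not made up. A row lasts 1/10 s, in which the tool goes at most 50 mm and 8.59 degrees, less where a joint would pass 70% of its speed; a pose out of reach is approached as far as the arm can. A call with a gripper value outside its range is refused whole. The fingers move at their own pace and stop on an object; the grip force is fixed at half the most. Time passes only in rows, so rows that do not move let the fingers close. It gives the time, the measured TCP pose, the force and the opening at its end, in the units of the state.
- bot.read_state(): the state, without advancing time (a new reading comes with each control period).
- vision.capture(name): name is "side" or "top" or "wrist"; returns (picture, depth): 400x640x3 uint8, red, green, blue; 400x640 float32, m along the optical axis (not along the pixel's ray), 0 where there is no reading.
- vision.get_calibration(name): a dict with "fx", "fy", "cx", "cy" (pixels), "rvec" (rotation vector, rad) and "tvec" (3), from world to camera coordinates, as OpenCV has them. Camera axes: x right, y down, z forward; pixel columns grow to the right and rows downward; lengths in m; the calibration is good to about 2 mm. The wrist camera is an equidistant fisheye: a pixel r from the principal point sees the ray r / f radians off the axis. A picture is of the moment at which its call begins: read the wrist's pose just before it. get_calibration takes no time and is no camera call; for the wrist camera it gives the pose at the moment of the call.
- hand_in(): hands the job in, once; it reports no verdict.
The state is a dict: "time_s": time; "joint_positions": joint angles; "qvel": joint speeds; "tau": joint torques, N m; "position": TCP position; "tcp_rot": TCP orientation; "force": force on the tool from outside, world axes, zero at the start; "moment": the same for the moment, N m; "opening": opening from 0.0 (shut) to 1.0 (fully open).
Only numpy, scipy, OpenCV 4.12 (cv2) and the standard library are available. Lean on these libraries where they do the work, as an engineer would, in place of code of your own. Each camera call takes 0.05 s, during which the arm holds its last target.

TASK

The brass bar already lies in the saddles of the green clamping fixture. Push the dark steel clamp strap round with a finger until it stands squarely across the bar against its stop, then press the red-balled cam lever fully down so that the pad clamps the bar. Only push: leave the bar lying where it is, do not disturb the loose things around it, and finish with the hand clear.

Things in the scene. Friction and masses are not known exactly. Their poses are not given: they have to be found in the camera images.
- fixture: Green-grey fixture fixed to the table. Origin: on the strap's vertical pivot axis, at table level; x points level from the pivot squarely to the bar, y along the bar, z up. Plate x -70 to 115, y -120 to 120 mm, top 16 mm above the table. Three green saddles (tops 38 mm above the table) carry the bar at x = 75 mm. Steel post (radius 14 mm, at its foot 20) at the origin up to the strap.
- strap (a joint): Dark steel strap, a level arm swinging about the vertical pivot. 0 = squarely across the bar (along the fixture's +x), at its stop; positive = swung away, anticlockwise from above, towards the fixture's +y (1.57 = parallel to the bar). Range 0 to 1.75, starts at 1.15 to 1.65. Stiff pivot: stays where it is left; about 3 N near the end swings it.
- strap_end (a point): Centre of the strap's free end face, 112 mm from the pivot axis, 71 mm above the table. The strap is 22 mm wide and 18 mm tall (underside 62 mm, top 80 mm above the table), 38 mm wide round the pivot. The orange pad hangs under it at 75 mm from the pivot, and a steel pin there stands 4 mm above its top.
- lever (a joint): Cam lever on the strap above the pivot; turns with the strap and leans to the side opposite its free end. 0 = raised, 65 degrees above level; grows as it is pushed outward and down in the strap's vertical plane; 1.1 = fully down at its stop, 2 degrees above level. Starts at 0 to 0.25. Friction holds it where it is left; about 2 to 4 N at the ball moves it.
- lever_hinge (a point): Lever's hinge, on the strap's pivot axis, 92 mm above the table. A steel fork 22 by 29 mm surrounds it, up to 105 mm above the table.
- lever_ball (a point): Centre of the red ball (24 mm diameter) at the lever's end, 100 mm from the hinge; the lever between is a steel rod of 12 mm diameter.
- pad: Orange clamp pad under the strap, 18 mm diameter, 7 mm thick. Origin: centre of its underside, 75 mm from the pivot axis; 51 mm above the table at lever 0. The lever lowers it evenly, by up to 8 mm: it meets the bar after 5 mm, and a spring then presses it on the bar with about 10 N.
- bar: Loose brass bar 20 by 240 by 16 mm (x, y, z), 0.6 kg, lying along the fixture's y in the saddles, its centre at the fixture's x = 75 mm. Origin: centre of its underside, 30 mm above the table; top 46 mm above the table. Not to be moved.
- gauge_block: Bystander: small steel block 24 by 35 by 20 mm, loose on the fixture's plate, on its -y side. Origin: centre of the underside.
- bush: Bystander: copper-coloured bush, 26 mm diameter, 28 mm tall, standing loose on the fixture's plate on its -y side. Origin: centre of the underside.
- gear: Bystander: dark steel gear wheel, 77 mm diameter, 26 mm tall, lying on the table. Origin: centre of the underside.
- oil_bottle: Bystander: yellow bottle with a red cap, 56 mm diameter, 150 mm tall, standing on the table. Origin: centre of the underside.
- screwdriver: Bystander: screwdriver lying on the table.
- wrench: Bystander: open-ended wrench lying on the table.

How it is judged:
By the outcome, as a careful person would: the job done as asked, in the order asked, and still so for the second after the job is handed in, with the robot touching nothing.
It also fails if it takes over 45 s, if anything falls off the work surface, if the arm or the gripper's body presses on something with over 40 N, if the wrist force passes 120 N, or if a joint passes its speed limit or range.

## Working session

There is one attempt and no reset: what is moved stays moved. The work goes in short steps, Python scripts to look and compute and a shell command to move; the robot and the scene stay as the last step left them, time stands still between calls to the robot, and variables do not carry over. Pictures are saved under pics/ and viewed, and the job is handed in when it is done.

```bash
mkdir -p pics; cat > h.py <<'E'
import numpy as np, cv2
from rig import bot, vision
def snap(n,f):
    p,d=vision.capture(n); c=vision.get_calibration(n)
    cv2.imwrite('pics/'+f+'.png',p[:,:,::-1]); np.savez('pics/'+f+'.npz',p=p,d=d,**{k:np.array(v) for k,v in c.items()})
    return p,d,c
def ld(f): 
    z=np.load('pics/'+f+'.npz'); return z['p'],z['d'],z
def pts(d,c):
    v,u=np.mgrid[:d.shape[0],:d.shape[1]]
    X=np.stack([(u-c['cx'])/c['fx']*d,(v-c['cy'])/c['fy']*d,d],-1)
    R=cv2.Rodrigues(np.array(c['rvec'],float))[0]
    return (X-np.array(c['tvec']).ravel())@R
E
python3 - <<'E'
from h import *
s=bot.read_state(); print(s['position'],s['tcp_rot'],s['opening'],s['time_s'],s['force'],bot.hold_point_z)
for n in('top','side'): snap(n,n+'0')
E
```

```text
[0.21609907 0.58565777 0.22156189] [[-9.38083083e-01  3.46408609e-01 -1.09791523e-03]
 [ 3.46410151e-01  9.38081221e-01 -1.90514897e-03]
 [ 3.69973655e-04 -2.16751700e-03 -9.99997582e-01]] 1.0015032151786802 0.0 [ 0.11209137 -0.2144976  -0.17845271] 0.0187
```

View pics/top0.png

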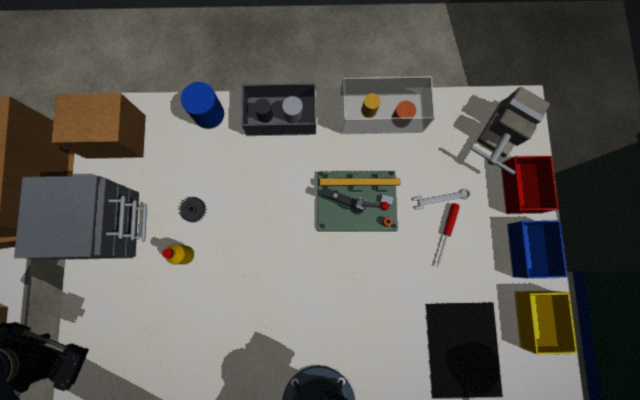

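View pics/side0.png

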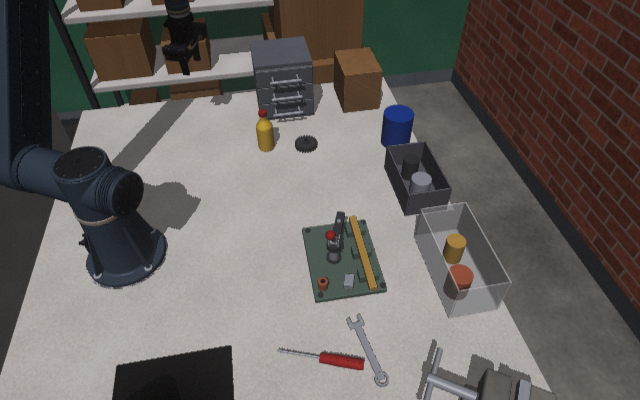

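The top view shows the fixture at about (357,200), with the bar along its far edge at row 182. The strap points left to about (322,190) and the ball is at (384,206). Bush and gauge block are on the right (−y) side.

```bash
python3 - <<'E'
from h import *
p,d,c=ld('top0'); P=pts(d,c)
hsv=cv2.cvtColor(p,cv2.COLOR_RGB2HSV)
roi=np.zeros(d.shape,bool); roi[160:240,305:410]=1
# bar
m=roi&(hsv[...,0]>15)&(hsv[...,0]<32)&(hsv[...,1]>130)&(hsv[...,2]>80)&(d>0)
b=P[m]; z=np.median(b[:,2]); print('bar',m.sum(),z)
r=cv2.minAreaRect(b[:,:2].astype(np.float32)); print(r)
m=roi&(hsv[...,0]>40)&(hsv[...,0]<95)&(hsv[...,1]>40)&(d>0)&(P[...,2]<.025)
r=cv2.minAreaRect(P[m][:,:2].astype(np.float32)); print('plate',r,np.median(P[m][:,2]))
m=roi&((hsv[...,0]<6)|(hsv[...,0]>174))&(hsv[...,1]>170)&(d>0)&(P[...,2]>.06)
print('ball',m.sum(),np.median(P[m],0),P[m].max(0),P[m].min(0), np.argwhere(m).mean(0))
m=roi&(P[...,2]>.068)&(P[...,2]<.086)&(d>0)
print('strap',m.sum()); r=cv2.minAreaRect(P[m][:,:2].astype(np.float32)); print(r); print(np.round(P[m],3)[::6])
x=cv2.resize(p[150:250,295:425],None,fx=6,fy=6,interpolation=cv2.INTER_CUBIC); cv2.imwrite('pics/topz.png',x[:,:,::-1])
p,d,c=ld('side0'); x=cv2.resize(p[200:310,290:400],None,fx=5,fy=5,interpolation=cv2.INTER_CUBIC); cv2.imwrite('pics/sidez.png',x[:,:,::-1])
E
```

```text
bar 541 0.045987904538516235
((0.6357349753379822, -0.1375320553779602), (0.2363405078649521, 0.029337506741285324), 89.26431274414062)
plate ((0.5782506465911865, -0.13011761009693146), (0.23518936336040497, 0.17955641448497772), 88.79035186767578) 0.0162008757079645
ball 51 [ 0.53436399 -0.17806201  0.18520055] [ 0.54520102 -0.16794402  0.18949279] [ 0.52617666 -0.18987908  0.17934372] [205.74509804 384.05882353]
strap 313
((0.5696220993995667, -0.08385931700468063), (0.12908674776554108, 0.03198422119021416), 69.08252716064453)
[[ 0.606 -0.032  0.078]
 [ 0.6   -0.027  0.079]
 [ 0.6   -0.044  0.077]
 [ 0.597 -0.038  0.081]
 [ 0.597 -0.055  0.079]
 [ 0.594 -0.041  0.078]
 [ 0.593 -0.058  0.082]
 [ 0.591 -0.032  0.082]
 [ 0.591 -0.049  0.079]
 [ 0.591 -0.066  0.079]
 [ 0.589 -0.035  0.078]
 [ 0.588 -0.052  0.078]
 [ 0.587 -0.069  0.083]
 [ 0.586 -0.029  0.08 ]
 [ 0.585 -0.046  0.079]
 [ 0.584 -0.063  0.083]
 [ 0.585 -0.081  0.077]
 [ 0.582 -0.037  0.082]
 [ 0.581 -0.054  0.084]
 [ 0.582 -0.072  0.081]
 [ 0.581 -0.089  0.081]
 [ 0.579 -0.049  0.082]
 [ 0.578 -0.066  0.083]
 [ 0.578 -0.083  0.083]
 [ 0.578 -0.1    0.08 ]
 [ 0.576 -0.06   0.079]
 [ 0.576 -0.078  0.078]
 [ 0.575 -0.097  0.08 ]
 [ 0.574 -0.057  0.079]
 [ 0.573 -0.074  0.081]
 [ 0.573 -0.092  0.079]
 [ 0.572 -0.109  0.08 ]
 [ 0.571 -0.063  0.078]
 [ 0.57  -0.08   0.078]
 [ 0.569 -0.097  0.084]
 [ 0.569 -0.114  0.082]
 [ 0.567 -0.077  0.081]
 [ 0.566 -0.094  0.083]
 [ 0.566 -0.111  0.082]
 [ 0.564 -0.077  0.079]
 [ 0.564 -0.094  0.08 ]
 [ 0.563 -0.111  0.082]
 [ 0.561 -0.088  0.083]
 [ 0.56  -0.105  0.082]
 [ 0.559 -0.092  0.072]
 [ 0.558 -0.108  0.081]
 [ 0.555 -0.105  0.08 ]
 [ 0.552 -0.111  0.08 ]
 [ 0.548 -0.112  0.07 ]
 [ 0.543 -0.116  0.08 ]
 [ 0.54  -0.118  0.085]
 [ 0.54  -0.139  0.078]
 [ 0.538 -0.134  0.075]]
```

View pics/topz.png

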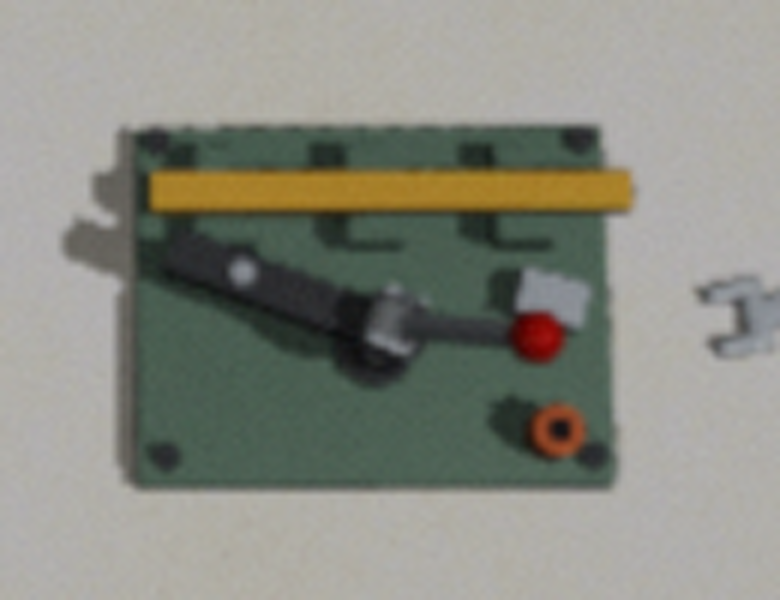

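View pics/sidez.png

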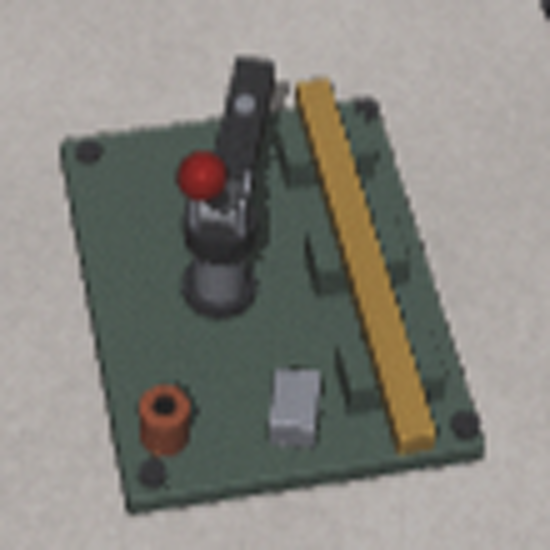

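```bash
python3 - <<'E'
from h import *
p,d,c=ld('top0'); hsv=cv2.cvtColor(p,cv2.COLOR_RGB2HSV)
R=cv2.Rodrigues(c['rvec'])[0]; t=c['tvec'].ravel(); C=-R.T@t
def ray(uv,z):
    uv=np.atleast_2d(uv); D=np.c_[(uv[:,0]-c['cx'])/c['fx'],(uv[:,1]-c['cy'])/c['fy'],np.ones(len(uv))]@R
    return (C+D*((z-C[2])/D[:,2])[:,None])[:,:2]
print('cam',C)
roi=np.zeros(d.shape,np.uint8); roi[160:240,305:410]=1
def rect(m,z,n):
    cs=cv2.findContours(m.astype(np.uint8),cv2.RETR_EXTERNAL,cv2.CHAIN_APPROX_NONE)[0]; k=max(cs,key=cv2.contourArea)
    r=cv2.minAreaRect(k); box=cv2.boxPoints(r); w=ray(box,z); print(n,r,'\n',w,w.mean(0))
rect(roi*((hsv[...,0]>15)&(hsv[...,0]<32)&(hsv[...,1]>130)&(hsv[...,2]>120)),.046,'bar')
q=(np.abs(hsv[...,0].astype(int)-75)<25)&(hsv[...,1]>40)
rect(cv2.morphologyEx((roi*q).astype(np.uint8),cv2.MORPH_CLOSE,np.ones((5,5))),.016,'plate')
# corners by eye in zoomed picture: origin 295,150, scale 6
z=lambda a:(np.array(a,float)+.5)/6-.5+[295,150]
print('plate corners',ray(z([[133,127],[598,127],[612,487],[136,487]]),.016))
print('strap end corners, pin',ray(z([[182,232],[165,268]]),.08),ray(z([[243,271]]),.084),'ball',ray(z([[538,337]]),.176))
print('bar ends',ray(z([[150,190],[632,190]]),.046))
print('block,bush',ray(z([[553,297]]),.036),ray(z([[558,430]]),.044))
E
```

```text
cam [0.39008523 0.01132732 1.14208777]
bar ((359.5, 181.0), (79.0, 6.0), 0.0) 
 [[ 0.62522141 -0.01926376]
 [ 0.64346876 -0.01971209]
 [ 0.63860394 -0.25493656]
 [ 0.62036439 -0.25385492]] [ 0.63191462 -0.13694183]
plate ((357.0, 201.0), (58.0, 78.0), 90.0) 
 [[ 0.6693788  -0.01489197]
 [ 0.66443626 -0.254137  ]
 [ 0.48647428 -0.24381844]
 [ 0.49134078 -0.01067403]] [ 0.57790753 -0.13088036]
plate corners [[ 0.67339762 -0.01115021]
 [ 0.66848517 -0.24899311]
 [ 0.48419605 -0.24543198]
 [ 0.48914475 -0.00838049]]
strap end corners, pin [[ 0.60516832 -0.03212497]
 [ 0.58781742 -0.02354354]] [[ 0.58485333 -0.06045324]] ball [[ 0.53628931 -0.18074886]]
bar ends [[ 0.6335982  -0.01823048]
 [ 0.62865556 -0.25707616]]
block,bush [[ 0.57738664 -0.21708567]] [[ 0.51020218 -0.21432621]]
```

```bash
python3 -m handwheel '[{"hand":-1,"dx":2,"dy":-3.6,"dz":0.3,"wz":-0.095},{"hand":-1,"dx":2,"dy":-3.6,"dz":0.3,"wz":-0.095},{"hand":-1,"dx":2,"dy":-3.6,"wz":-0.095},{"hand":-1,"dx":2,"dy":-3.6,"wz":-0.095},{"hand":-1,"dx":2,"dy":-3.6,"wz":-0.095},{"hand":-1,"dx":2,"dy":-3.6,"wz":-0.095},{"hand":-1,"dx":2,"dy":-3.6,"wz":-0.095},{"hand":-1,"dx":2,"dy":-3.6,"wz":-0.095},{"hand":-1,"dx":2,"dy":-3.6,"wz":-0.095},{"hand":-1,"dx":2,"dy":-3.6,"wz":-0.095}]'
python3 -m handwheel '[{"hand":-1,"dx":2,"dy":-3.6,"wz":-0.095},{"hand":-1,"dx":2,"dy":-3.6,"wz":-0.095},{"hand":-1,"dx":2,"dy":-3.6,"wz":-0.095},{"hand":-1,"dx":2,"dy":-3.6,"wz":-0.095},{"hand":-1,"dx":2,"dy":-3.6,"wz":-0.095},{"hand":-1,"dx":2,"dy":-3.6,"wz":-0.095},{"hand":-1,"dx":2,"dy":-3.0,"wz":-0.09},{"hand":-1}]'
```

```text
invalid input
invalid input
```

```bash
python3 - <<'E'
from h import *
s=bot.read_state(); print(s['position'],s['tcp_rot'],s['opening'],s['time_s'],s['force'],s['joint_positions'])
snap('wrist','w1'); snap('side','s1'); p,d,c=snap('top','t1')
cv2.imwrite('pics/t1z.png',cv2.resize(p[150:250,295:425],None,fx=6,fy=6,interpolation=cv2.INTER_CUBIC)[:,:,::-1])
E
```

```text
[0.21617834 0.58572679 0.22167956] [[-9.38073138e-01  3.46435946e-01 -9.60678708e-04]
 [ 3.46437126e-01  9.38071714e-01 -1.66629050e-03]
 [ 3.23922596e-04 -1.89591713e-03 -9.99998150e-01]] 0.9989976157970788 0.1 [-0.6342958   0.63582025  0.70618133] [ 5.95017458e+01  3.02727618e+01  8.21489243e+01 -1.10852644e-03
  6.76885112e+01 -1.02283009e+01]
```

View pics/w1.png

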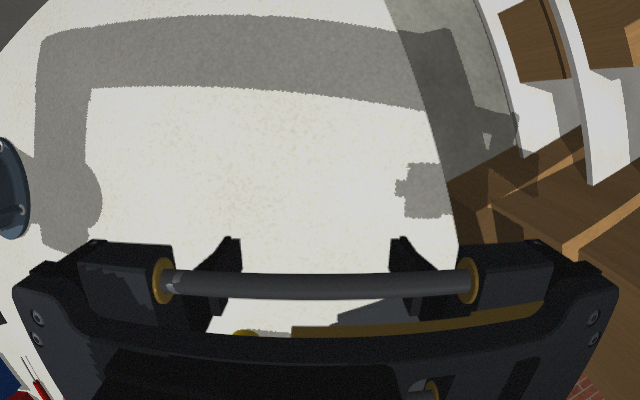

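View pics/s1.png

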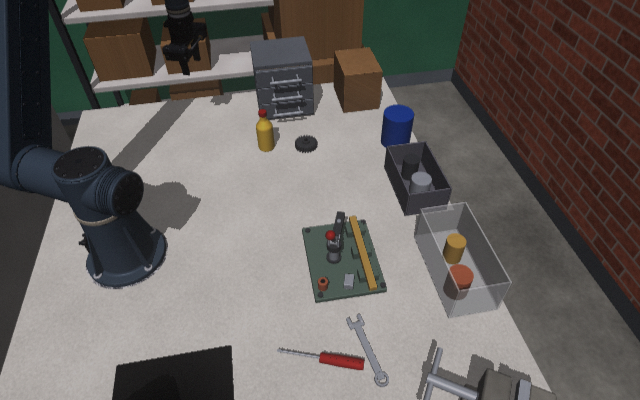

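The wrist view only shows the open gripper over the empty table, and the side view is unchanged. Both calls were rejected, so the arm has not moved. Every row probably needs all seven keys.

```bash
python3 -m handwheel '[{"hand":-1,"dx":2,"dy":-3.6,"dz":0.3,"wx":0,"wy":0,"wz":-0.095},{"hand":-1,"dx":2,"dy":-3.6,"dz":0.3,"wx":0,"wy":0,"wz":-0.095},{"hand":-1,"dx":2,"dy":-3.6,"dz":0,"wx":0,"wy":0,"wz":-0.095},{"hand":-1,"dx":2,"dy":-3.6,"dz":0,"wx":0,"wy":0,"wz":-0.095},{"hand":-1,"dx":2,"dy":-3.6,"dz":0,"wx":0,"wy":0,"wz":-0.095},{"hand":-1,"dx":2,"dy":-3.6,"dz":0,"wx":0,"wy":0,"wz":-0.095},{"hand":-1,"dx":2,"dy":-3.6,"dz":0,"wx":0,"wy":0,"wz":-0.095},{"hand":-1,"dx":2,"dy":-3.6,"dz":0,"wx":0,"wy":0,"wz":-0.095},{"hand":-1,"dx":2,"dy":-3.6,"dz":0,"wx":0,"wy":0,"wz":-0.095},{"hand":-1,"dx":2,"dy":-3.6,"dz":0,"wx":0,"wy":0,"wz":-0.095}]'
```

```text
time_s: 1.25
position: [0.4171, 0.2248, 0.2287]
tcp_rot: [[-0.26, 0.966, 0.0], [0.966, 0.26, 0.0], [0.0, 0.0, -1.0]]
force: [0.3, 0.2, 0.3]
opening: 0.174
```

```bash
python3 -m handwheel '[{"hand":-1,"dx":2,"dy":-3.54,"dz":0,"wx":0,"wy":0,"wz":-0.094},{"hand":-1,"dx":2,"dy":-3.54,"dz":0,"wx":0,"wy":0,"wz":-0.094},{"hand":-1,"dx":2,"dy":-3.54,"dz":0,"wx":0,"wy":0,"wz":-0.094},{"hand":-1,"dx":2,"dy":-3.54,"dz":0,"wx":0,"wy":0,"wz":-0.094},{"hand":-1,"dx":2,"dy":-3.54,"dz":0,"wx":0,"wy":0,"wz":-0.094},{"hand":-1,"dx":2,"dy":-3.54,"dz":0,"wx":0,"wy":0,"wz":-0.094},{"hand":-1,"dx":2,"dy":-3.54,"dz":0,"wx":0,"wy":0,"wz":-0.094},{"hand":-1,"dx":0,"dy":0,"dz":0,"wx":0,"wy":0,"wz":0}]'
python3 - <<'E'
from h import *
s=bot.read_state(); print(s['position'],s['joint_positions'],s['opening'])
snap('wrist','w2'); snap('side','s2')
E
```

```text
time_s: 2.05
position: [0.56, -0.0264, 0.2287]
tcp_rot: [[0.387, 0.922, 0.004], [0.922, -0.387, -0.003], [-0.001, 0.005, -1.0]]
force: [0.3, -0.4, -0.2]
opening: 0.003
[ 0.55998032 -0.02635139  0.22874729] [-1.40692257e+01  2.47250475e+01  9.12422271e+01 -9.05571992e-02
  6.37602351e+01  8.72246415e+00] 0.002929086923629978
```

View pics/w2.png

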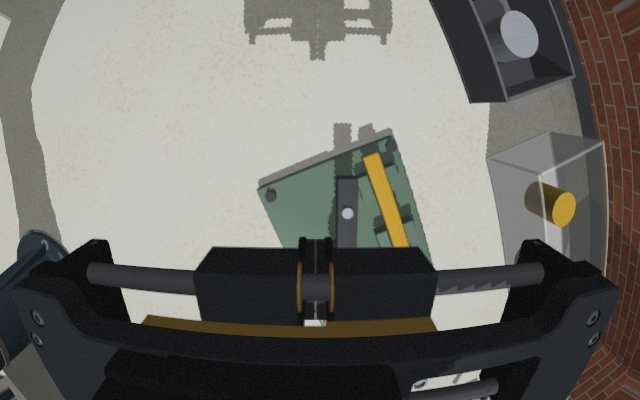

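View pics/s2.png

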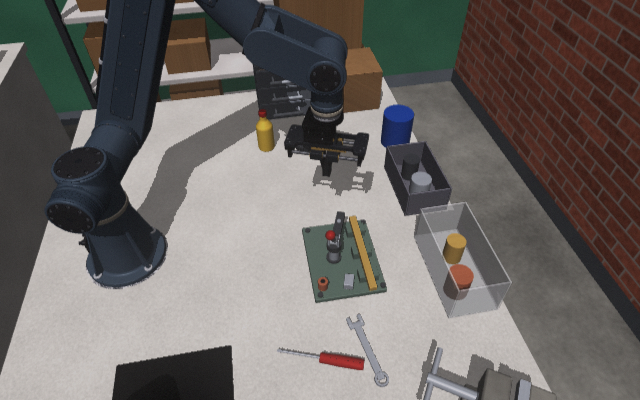

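The wrist view shows the strap end at (347,178), just right of the closed fingers at column 317, as intended. The side view shows the hand above and behind the fixture. I'll descend beside the strap.

```bash
python3 -m handwheel '[{"hand":-1,"dx":0,"dy":0,"dz":-3,"wx":0,"wy":0,"wz":0},{"hand":-1,"dx":0,"dy":0,"dz":-3,"wx":0,"wy":0,"wz":0},{"hand":-1,"dx":0,"dy":0,"dz":-3,"wx":0,"wy":0,"wz":0},{"hand":-1,"dx":0,"dy":0,"dz":-3,"wx":0,"wy":0,"wz":0},{"hand":-1,"dx":0,"dy":0,"dz":-2.2,"wx":0,"wy":0,"wz":0},{"hand":-1,"dx":0,"dy":0,"dz":-2,"wx":0,"wy":0,"wz":0},{"hand":-1,"dx":0,"dy":0,"dz":0,"wx":0,"wy":0,"wz":0}]'
python3 - <<'E'
from h import *
snap('wrist','w3'); p,d,c=snap('side','s3')
cv2.imwrite('pics/s3z.png',cv2.resize(p[130:310,270:420],None,fx=3.3,fy=3.3)[:,:,::-1])
# arc plan: strap world angle th, finger offset: r=.096, n=.026 (contact)
O=np.array([.5563,-.128])
for th in np.arange(67.5,-3,-7):
    t=np.radians(th);u=np.array([np.cos(t),np.sin(t)]);n=np.array([-u[1],u[0]])
    print(th,np.round(O+.096*u+.026*n,4))
E
```

```text
time_s: 2.85
position: [0.5534, -0.0195, 0.0643]
tcp_rot: [[0.379, 0.925, -0.007], [0.925, -0.379, 0.002], [-0.001, -0.007, -1.0]]
force: [-1.0, 1.4, 0.9]
opening: 0.003
67.5 [ 0.569  -0.0294]
60.5 [ 0.5809 -0.0316]
53.5 [ 0.5925 -0.0354]
46.5 [ 0.6035 -0.0405]
39.5 [ 0.6138 -0.0469]
32.5 [ 0.6233 -0.0545]
25.5 [ 0.6318 -0.0632]
18.5 [ 0.6391 -0.0729]
11.5 [ 0.6452 -0.0834]
4.5 [ 0.65   -0.0945]
-2.5 [ 0.6533 -0.1062]
```

View pics/s3z.png

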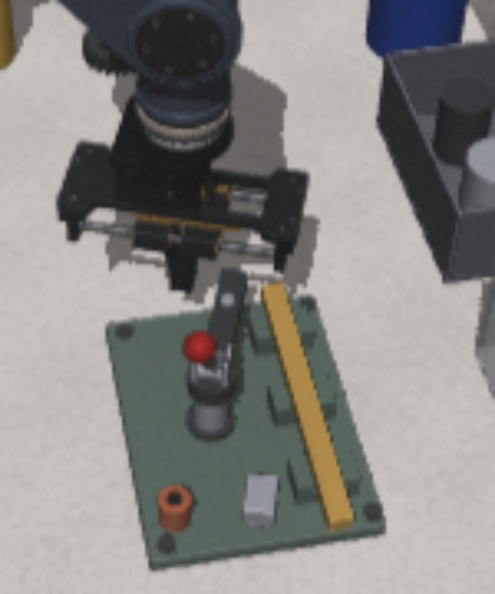

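Fingers are left of the strap end, clear of bar and lever. Next I close the gap and start the sweep.

```bash
python3 -m handwheel '[{"hand":-1,"dx":0.8,"dy":-0.5,"dz":0.2,"wx":0,"wy":0,"wz":0},{"hand":-1,"dx":0.75,"dy":-0.5,"dz":0.1,"wx":0,"wy":0,"wz":0},{"hand":-1,"dx":0.6,"dy":-0.11,"dz":0,"wx":0,"wy":0,"wz":-0.061},{"hand":-1,"dx":0.6,"dy":-0.11,"dz":0,"wx":0,"wy":0,"wz":-0.061},{"hand":-1,"dx":0.58,"dy":-0.19,"dz":0,"wx":0,"wy":0,"wz":-0.061},{"hand":-1,"dx":0.58,"dy":-0.19,"dz":0,"wx":0,"wy":0,"wz":-0.061},{"hand":-1,"dx":0.55,"dy":-0.26,"dz":0,"wx":0,"wy":0,"wz":-0.061},{"hand":-1,"dx":0.55,"dy":-0.26,"dz":0,"wx":0,"wy":0,"wz":-0.061}]'
python3 - <<'E'
from h import *
snap('wrist','w4'); p,d,c=snap('side','s4')
cv2.imwrite('pics/s4z.png',cv2.resize(p[130:310,270:420],None,fx=3.3,fy=3.3)[:,:,::-1])
E
```

```text
time_s: 3.75
position: [0.6065, -0.0432, 0.0705]
tcp_rot: [[0.689, 0.725, -0.001], [0.725, -0.689, 0.0], [-0.001, -0.001, -1.0]]
force: [-2.2, 0.5, 1.0]
opening: 0.002
```

View pics/s4z.png

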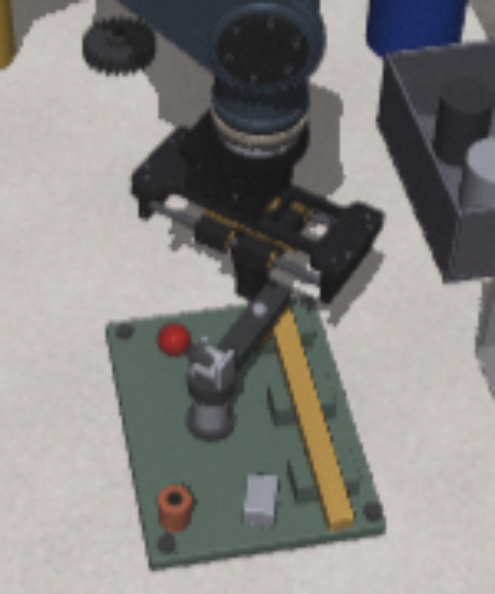

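View pics/w4.png

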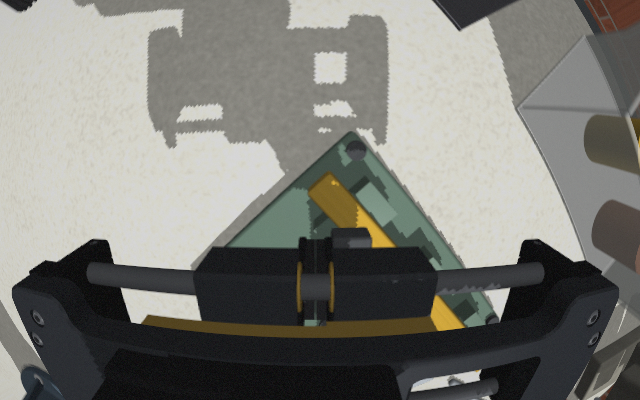

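The strap is following the finger and is now near 46°. The side view shows the bar untouched.

```bash
python3 -m handwheel '[{"hand":-1,"dx":0.51,"dy":-0.32,"dz":-0.05,"wx":0,"wy":0,"wz":-0.061},{"hand":-1,"dx":0.51,"dy":-0.32,"dz":-0.05,"wx":0,"wy":0,"wz":-0.061},{"hand":-1,"dx":0.47,"dy":-0.38,"dz":-0.05,"wx":0,"wy":0,"wz":-0.061},{"hand":-1,"dx":0.47,"dy":-0.38,"dz":0,"wx":0,"wy":0,"wz":-0.061},{"hand":-1,"dx":0.42,"dy":-0.43,"dz":0,"wx":0,"wy":0,"wz":-0.061},{"hand":-1,"dx":0.42,"dy":-0.43,"dz":0,"wx":0,"wy":0,"wz":-0.061},{"hand":-1,"dx":0.37,"dy":-0.48,"dz":0,"wx":0,"wy":0,"wz":-0.061},{"hand":-1,"dx":0.37,"dy":-0.48,"dz":0,"wx":0,"wy":0,"wz":-0.061}]'
python3 - <<'E'
from h import *
p,d,c=snap('side','s5')
cv2.imwrite('pics/s5z.png',cv2.resize(p[130:310,270:420],None,fx=3.3,fy=3.3)[:,:,::-1])
E
```

```text
time_s: 4.65
position: [0.6416, -0.0747, 0.0686]
tcp_rot: [[0.948, 0.319, -0.001], [0.319, -0.948, 0.001], [-0.001, -0.001, -1.0]]
force: [-1.5, 1.3, -0.1]
opening: 0.006
```

View pics/s5z.png

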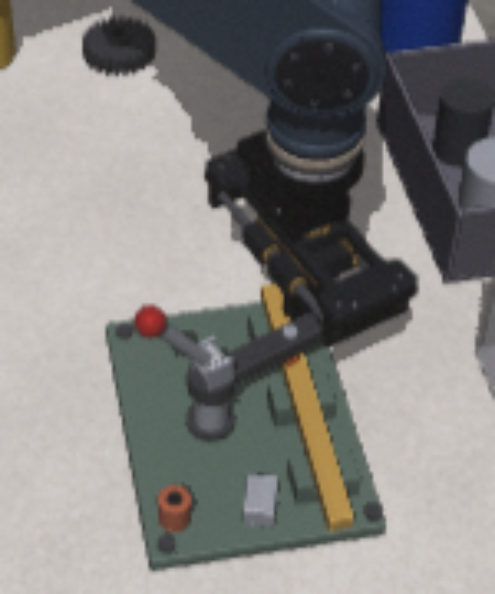

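The strap is near 18° and everything else is unmoved.

```bash
python3 -m handwheel '[{"hand":-1,"dx":0.3,"dy":-0.52,"dz":0,"wx":0,"wy":0,"wz":-0.061},{"hand":-1,"dx":0.3,"dy":-0.52,"dz":0,"wx":0,"wy":0,"wz":-0.061},{"hand":-1,"dx":0.24,"dy":-0.55,"dz":0,"wx":0,"wy":0,"wz":-0.061},{"hand":-1,"dx":0.15,"dy":-0.5,"dz":0,"wx":0,"wy":0,"wz":-0.061},{"hand":-1,"dx":0.1,"dy":-0.4,"dz":0,"wx":0,"wy":0,"wz":-0.061},{"hand":-1,"dx":0,"dy":0,"dz":0,"wx":0,"wy":0,"wz":-0.02}]'
python3 -m handwheel '[{"hand":-1,"dx":0.05,"dy":-0.2,"dz":0,"wx":0,"wy":0,"wz":0},{"hand":-1,"dx":0,"dy":0,"dz":0,"wx":0,"wy":0,"wz":0}]'
python3 -m handwheel '[{"hand":-1,"dx":0,"dy":-0.2,"dz":0,"wx":0,"wy":0,"wz":0},{"hand":-1,"dx":0,"dy":0,"dz":0,"wx":0,"wy":0,"wz":0}]'
```

```text
time_s: 5.3
position: [0.654, -0.1002, 0.0686]
tcp_rot: [[1.0, 0.001, 0.003], [0.001, -1.0, -0.0], [0.003, 0.0, -1.0]]
force: [0.7, 1.3, -0.8]
opening: 0.006
time_s: 5.5
position: [0.6542, -0.1018, 0.0686]
tcp_rot: [[1.0, 0.002, 0.002], [0.002, -1.0, -0.0], [0.002, 0.0, -1.0]]
force: [0.9, 1.7, 0.4]
opening: 0.007
time_s: 5.7
position: [0.654, -0.1039, 0.0684]
tcp_rot: [[1.0, 0.001, 0.001], [0.001, -1.0, -0.0], [0.001, 0.0, -1.0]]
force: [1.8, 1.4, 0.1]
opening: 0.005
```

```bash
python3 -m handwheel '[{"hand":-1,"dx":0,"dy":-0.2,"dz":0,"wx":0,"wy":0,"wz":0},{"hand":-1,"dx":0,"dy":0,"dz":0,"wx":0,"wy":0,"wz":0}]'
python3 -m handwheel '[{"hand":-1,"dx":0,"dy":-0.2,"dz":0,"wx":0,"wy":0,"wz":0},{"hand":-1,"dx":0,"dy":0,"dz":0,"wx":0,"wy":0,"wz":0}]'
python3 - <<'E'
from h import *
p,d,c=snap('side','s6')
cv2.imwrite('pics/s6z.png',cv2.resize(p[130:310,270:420],None,fx=3.3,fy=3.3)[:,:,::-1])
E
```

```text
time_s: 5.9
position: [0.6536, -0.1061, 0.0682]
tcp_rot: [[1.0, 0.001, 0.001], [0.001, -1.0, -0.0], [0.001, 0.0, -1.0]]
force: [2.1, 1.2, -0.1]
opening: 0.004
time_s: 6.1
position: [0.6534, -0.1082, 0.068]
tcp_rot: [[1.0, 0.001, 0.0], [0.001, -1.0, -0.0], [0.0, 0.0, -1.0]]
force: [1.0, 1.3, 0.3]
opening: 0.003
```

View pics/s6z.png

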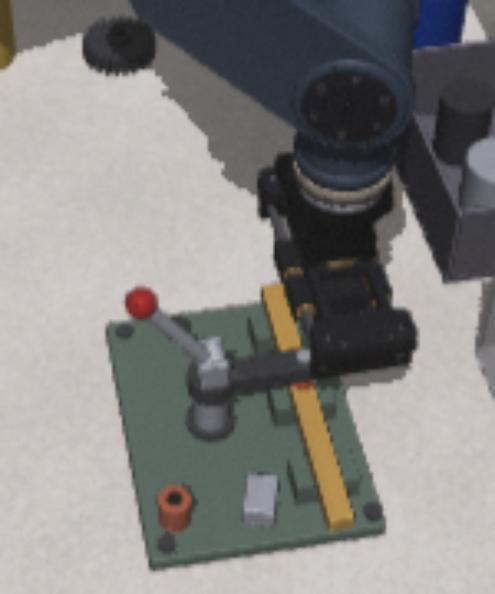

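The strap is almost square but no stop force yet (about 1 N), so I keep creeping.

```bash
for i in 1 2 3; do python3 -m handwheel '[{"hand":-1,"dx":0,"dy":-0.15,"dz":0,"wx":0,"wy":0,"wz":0},{"hand":-1,"dx":0,"dy":0,"dz":0,"wx":0,"wy":0,"wz":0}]' | grep -E "pos|force"; done
```

```text
position: [0.6533, -0.1095, 0.068]
force: [2.2, 2.1, -0.4]
position: [0.6534, -0.1108, 0.068]
force: [2.9, 2.2, -0.7]
position: [0.6535, -0.1109, 0.068]
force: [2.2, 5.5, 0.1]
```

```bash
for i in 1 2; do python3 -m handwheel '[{"hand":-1,"dx":0,"dy":-0.15,"dz":0,"wx":0,"wy":0,"wz":0},{"hand":-1,"dx":0,"dy":0,"dz":0,"wx":0,"wy":0,"wz":0}]' | grep -E "pos|force"; done
```

```text
position: [0.6534, -0.1109, 0.068]
force: [2.3, 8.4, 1.0]
position: [0.6534, -0.111, 0.068]
force: [3.6, 12.9, 1.0]
```

Position is frozen while the force climbs to 13 N, so the strap is on its stop. Back off, lift, check.

```bash
python3 -m handwheel '[{"hand":-1,"dx":0,"dy":0.7,"dz":0,"wx":0,"wy":0,"wz":0},{"hand":-1,"dx":0,"dy":1,"dz":0,"wx":0,"wy":0,"wz":0},{"hand":-1,"dx":0,"dy":1,"dz":0.5,"wx":0,"wy":0,"wz":0},{"hand":-1,"dx":0,"dy":1,"dz":3.5,"wx":0,"wy":0,"wz":0},{"hand":-1,"dx":0,"dy":1,"dz":4,"wx":0,"wy":0,"wz":0},{"hand":-1,"dx":0,"dy":1,"dz":4,"wx":0,"wy":0,"wz":0},{"hand":-1,"dx":0,"dy":1,"dz":4,"wx":0,"wy":0,"wz":0},{"hand":-1,"dx":0,"dy":1,"dz":2,"wx":0,"wy":0,"wz":0},{"hand":-1,"dx":0,"dy":0,"dz":0,"wx":0,"wy":0,"wz":0}]'
python3 - <<'E'
from h import *
p,d,c=snap('side','s7')
cv2.imwrite('pics/s7z.png',cv2.resize(p[130:310,270:420],None,fx=3.3,fy=3.3)[:,:,::-1])
p,d,c=snap('top','t7')
cv2.imwrite('pics/t7z.png',cv2.resize(p[150:250,295:425],None,fx=6,fy=6,interpolation=cv2.INTER_CUBIC)[:,:,::-1])
E
```

```text
time_s: 8.05
position: [0.6554, -0.0375, 0.2528]
tcp_rot: [[1.0, 0.002, 0.008], [0.002, -1.0, -0.002], [0.008, 0.002, -1.0]]
force: [0.7, 0.5, 0.1]
opening: 0.004
```

View pics/s7z.png

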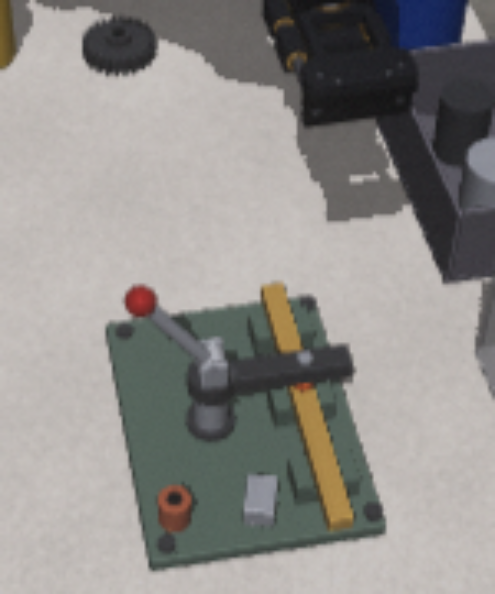

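View pics/t7z.png

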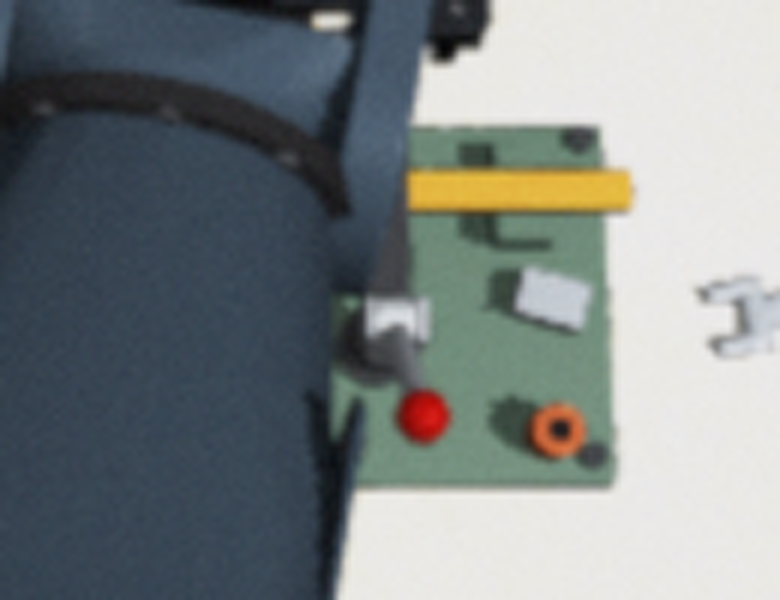

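Strap stands square, bar and bystanders unmoved. In the top view the ball is at zoom pixel (424,416). I'll locate it from depth and by ray.

```bash
python3 - <<'E'
from h import *
for f in('t7','s7'):
    p,d,c=ld(f); P=pts(d,c); hsv=cv2.cvtColor(p,cv2.COLOR_RGB2HSV)
    m=((hsv[...,0]<6)|(hsv[...,0]>174))&(hsv[...,1]>150)&(d>0)&(P[...,2]>.12)&(abs(P[...,0]-.5)<.08)&(abs(P[...,1]+.13)<.06)
    q=P[m]; A=np.c_[2*q,np.ones(len(q))]
    R=cv2.Rodrigues(c['rvec'])[0]; C=-R.T@c['tvec'].ravel()
    uv=np.argwhere(m).mean(0)[::-1]; D=R.T@np.array([(uv[0]-c['cx'])/c['fx'],(uv[1]-c['cy'])/c['fy'],1])
    print(f,m.sum(),uv,np.median(q,0),q.max(0)); print(C,D)
    np.save('pics/r_'+f,np.array([C,D]))
(a,b),(e,g)=np.load('pics/r_t7.npy'),np.load('pics/r_s7.npy')
s=np.linalg.lstsq(np.c_[b,-g],e-a,rcond=None)[0]; print(a+s[0]*b,e+s[1]*g)
E
```

```text
t7 53 [365.24528302 218.9245283 ] [ 0.50149136 -0.1278133   0.18580715] [ 0.51273731 -0.1200397   0.19026666]
[0.39008523 0.01132732 1.14208777] [ 0.11613326 -0.14533629 -0.99379712]
s7 56 [312. 221.] [ 0.49876203 -0.13614465  0.18471984] [ 0.50828522 -0.12576453  0.19009617]
[ 0.39688933 -0.83973658  1.00459428] [ 0.09378543  0.6495103  -0.75686732]
[ 0.5027941  -0.12972348  0.17759446] [ 0.49941444 -0.12969974  0.17719605]
```

```bash
python3 -m handwheel '[{"hand":-1,"dx":-3,"dy":-1.8,"dz":0,"wx":0,"wy":0,"wz":0},{"hand":-1,"dx":-3,"dy":-1.8,"dz":0,"wx":0,"wy":0,"wz":0},{"hand":-1,"dx":-3,"dy":-1.8,"dz":0,"wx":0,"wy":0,"wz":0},{"hand":-1,"dx":-3,"dy":-1.8,"dz":-1,"wx":0,"wy":0,"wz":0},{"hand":-1,"dx":-2.7,"dy":-1.8,"dz":-2,"wx":0,"wy":0,"wz":0},{"hand":-1,"dx":0,"dy":0,"dz":-1.5,"wx":0,"wy":0,"wz":0},{"hand":-1,"dx":0,"dy":0,"dz":0,"wx":0,"wy":0,"wz":0},{"hand":-1,"dx":0,"dy":0,"dz":0,"wx":0,"wy":0,"wz":0}]'
python3 - <<'E'
from h import *
p,d,c=snap('side','s8')
cv2.imwrite('pics/s8z.png',cv2.resize(p[130:310,270:420],None,fx=3.3,fy=3.3)[:,:,::-1])
pp=None
for ph in np.r_[58:-3:-5]:
    t=np.radians(ph); q=np.array([.561-.1*np.cos(t),.104+.1*np.sin(t)])
    print(ph,q.round(4),None if pp is None else ((q-pp)*100).round(2)); pp=q
E
```

```text
time_s: 8.95
position: [0.5058, -0.1285, 0.2019]
tcp_rot: [[1.0, 0.0, -0.003], [0.0, -1.0, 0.001], [-0.003, -0.001, -1.0]]
force: [-0.2, 0.3, 0.1]
opening: 0.004
58 [0.508  0.1888] None
53 [0.5008 0.1839] [-0.72 -0.49]
48 [0.4941 0.1783] [-0.67 -0.55]
43 [0.4879 0.1722] [-0.62 -0.61]
38 [0.4822 0.1656] [-0.57 -0.66]
33 [0.4771 0.1585] [-0.51 -0.71]
28 [0.4727 0.1509] [-0.44 -0.75]
23 [0.4689 0.1431] [-0.38 -0.79]
18 [0.4659 0.1349] [-0.31 -0.82]
13 [0.4636 0.1265] [-0.23 -0.84]
8 [0.462  0.1179] [-0.16 -0.86]
3 [0.4611 0.1092] [-0.08 -0.87]
-2 [0.4611 0.1005] [-0.01 -0.87]
```

View pics/s8z.png

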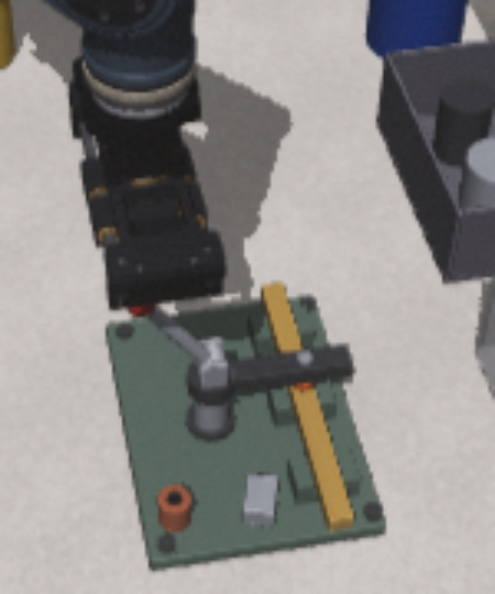

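The hand is directly over the ball, about 13 mm above it. I press down along the arc.

```bash
python3 -m handwheel '[{"hand":-1,"dx":0.3,"dy":0,"dz":-0.6,"wx":0,"wy":0,"wz":0},{"hand":-1,"dx":0,"dy":0,"dz":-0.6,"wx":0,"wy":0,"wz":0},{"hand":-1,"dx":-0.36,"dy":0,"dz":-0.25,"wx":0,"wy":0,"wz":0},{"hand":-1,"dx":-0.36,"dy":0,"dz":-0.25,"wx":0,"wy":0,"wz":0},{"hand":-1,"dx":-0.33,"dy":0,"dz":-0.28,"wx":0,"wy":0,"wz":0},{"hand":-1,"dx":-0.33,"dy":0,"dz":-0.28,"wx":0,"wy":0,"wz":0},{"hand":-1,"dx":-0.31,"dy":0,"dz":-0.31,"wx":0,"wy":0,"wz":0},{"hand":-1,"dx":-0.31,"dy":0,"dz":-0.31,"wx":0,"wy":0,"wz":0}]'
python3 - <<'E'
from h import *
p,d,c=snap('side','s9')
cv2.imwrite('pics/s9z.png',cv2.resize(p[130:310,270:420],None,fx=3.3,fy=3.3)[:,:,::-1])
E
```

```text
time_s: 9.8
position: [0.4873, -0.1279, 0.1743]
tcp_rot: [[1.0, 0.001, -0.004], [0.001, -1.0, 0.001], [-0.004, -0.001, -1.0]]
force: [-4.2, 0.3, 6.0]
opening: 0.003
```

View pics/s9z.png

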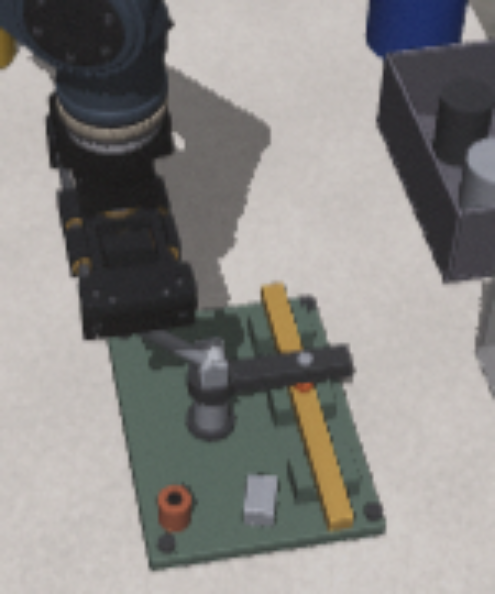

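The lever is going down under a steady contact force of about 6 N, and the strap stays put.

```bash
python3 -m handwheel '[{"hand":-1,"dx":-0.32,"dy":0,"dz":-0.33,"wx":0,"wy":0,"wz":0},{"hand":-1,"dx":-0.3,"dy":0,"dz":-0.33,"wx":0,"wy":0,"wz":0},{"hand":-1,"dx":-0.26,"dy":0,"dz":-0.36,"wx":0,"wy":0,"wz":0},{"hand":-1,"dx":-0.26,"dy":0,"dz":-0.36,"wx":0,"wy":0,"wz":0},{"hand":-1,"dx":-0.22,"dy":0,"dz":-0.38,"wx":0,"wy":0,"wz":0},{"hand":-1,"dx":-0.22,"dy":0,"dz":-0.38,"wx":0,"wy":0,"wz":0},{"hand":-1,"dx":-0.19,"dy":0,"dz":-0.4,"wx":0,"wy":0,"wz":0},{"hand":-1,"dx":-0.19,"dy":0,"dz":-0.4,"wx":0,"wy":0,"wz":0}]'
python3 -m handwheel '[{"hand":-1,"dx":-0.16,"dy":0,"dz":-0.41,"wx":0,"wy":0,"wz":0},{"hand":-1,"dx":-0.16,"dy":0,"dz":-0.41,"wx":0,"wy":0,"wz":0},{"hand":-1,"dx":-0.12,"dy":0,"dz":-0.42,"wx":0,"wy":0,"wz":0},{"hand":-1,"dx":-0.12,"dy":0,"dz":-0.42,"wx":0,"wy":0,"wz":0},{"hand":-1,"dx":-0.08,"dy":0,"dz":-0.43,"wx":0,"wy":0,"wz":0},{"hand":-1,"dx":0,"dy":0,"dz":0,"wx":0,"wy":0,"wz":0}]'
```

```text
time_s: 10.65
position: [0.4698, -0.1284, 0.1444]
tcp_rot: [[1.0, 0.001, 0.0], [0.001, -1.0, -0.0], [0.0, 0.0, -1.0]]
force: [-1.6, -0.7, 2.0]
opening: 0.002
time_s: 11.25
position: [0.4636, -0.1284, 0.1234]
tcp_rot: [[1.0, 0.0, 0.0], [0.0, -1.0, 0.0], [0.0, -0.0, -1.0]]
force: [0.5, -0.1, -0.6]
opening: 0.006
```

Force dropped to zero, so I need a look.

```bash
python3 - <<'E'
from h import *
p,d,c=snap('side','s10')
cv2.imwrite('pics/s10z.png',cv2.resize(p[130:310,270:420],None,fx=3.3,fy=3.3)[:,:,::-1])
p,d,c=snap('wrist','w10')
print(bot.read_state()['force'])
E
```

```text
[ 0.00865658  0.32106649 -0.24420926]
```

View pics/s10z.png

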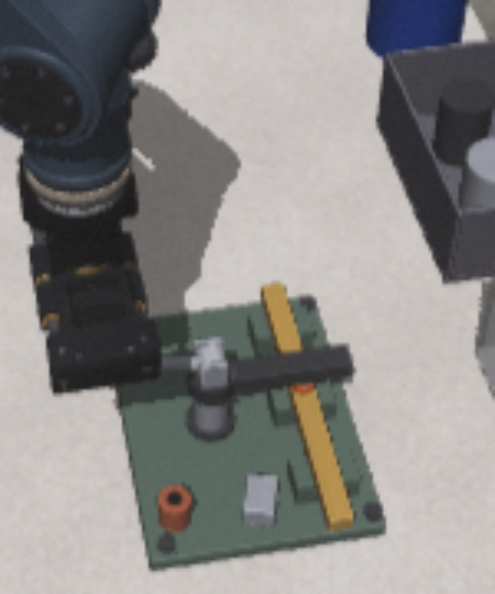

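View pics/w10.png

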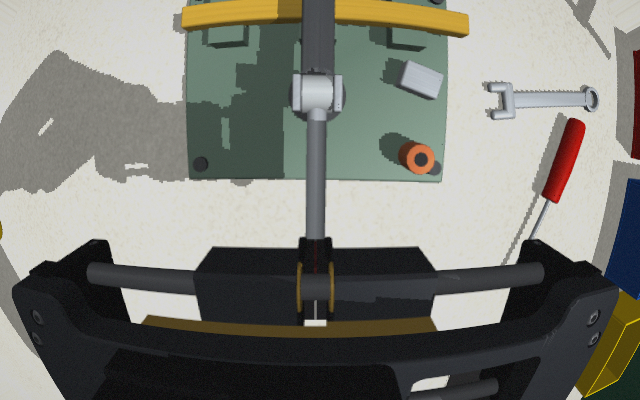

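The lever is nearly level and centred under the finger (wrist view, column 316). It either ran slightly ahead or snapped over. I go on down with force checks.

```bash
python3 -m handwheel '[{"hand":-1,"dx":-0.05,"dy":0,"dz":-0.4,"wx":0,"wy":0,"wz":0},{"hand":-1,"dx":-0.05,"dy":0,"dz":-0.4,"wx":0,"wy":0,"wz":0},{"hand":-1,"dx":0,"dy":0,"dz":-0.4,"wx":0,"wy":0,"wz":0},{"hand":-1,"dx":0,"dy":0,"dz":0,"wx":0,"wy":0,"wz":0}]'|grep -E "pos|force"
for i in 1 2; do python3 -m handwheel '[{"hand":-1,"dx":0,"dy":0,"dz":-0.2,"wx":0,"wy":0,"wz":0},{"hand":-1,"dx":0,"dy":0,"dz":0,"wx":0,"wy":0,"wz":0}]'|grep -E "pos|force"; done
```

```text
position: [0.4623, -0.1283, 0.1114]
force: [0.4, -0.5, 0.8]
position: [0.4624, -0.1282, 0.1098]
force: [-0.3, -0.3, -0.3]
position: [0.4623, -0.1282, 0.1078]
force: [0.6, -0.6, 1.3]
```

```bash

for i in 1 2; do python3 -m handwheel '[{"hand":-1,"dx":0,"dy":0,"dz":-0.2,"wx":0,"wy":0,"wz":0},{"hand":-1,"dx":0,"dy":0,"dz":0,"wx":0,"wy":0,"wz":0}]'|grep -E "pos|force"; done
```

```text
position: [0.4624, -0.1283, 0.1069]
force: [-3.0, 1.5, 11.0]
position: [0.4624, -0.1283, 0.1063]
force: [-4.9, 0.8, 23.4]
```

Contact came at TCP z ≈ 0.1065 against a predicted 0.1075 at the stop, and it is stiff, with 23 N for 0.6 mm. Lift and retreat.

```bash
python3 -m handwheel '[{"hand":-1,"dx":0,"dy":0,"dz":0.5,"wx":0,"wy":0,"wz":0},{"hand":-1,"dx":0,"dy":0,"dz":2,"wx":0,"wy":0,"wz":0},{"hand":-1,"dx":0,"dy":1,"dz":4,"wx":0,"wy":0,"wz":0},{"hand":-1,"dx":0,"dy":3,"dz":3,"wx":0,"wy":0,"wz":0},{"hand":-1,"dx":0,"dy":4,"dz":2,"wx":0,"wy":0,"wz":0},{"hand":-1,"dx":0,"dy":4,"dz":1,"wx":0,"wy":0,"wz":0},{"hand":-1,"dx":0,"dy":4,"dz":0,"wx":0,"wy":0,"wz":0},{"hand":-1,"dx":0,"dy":4,"dz":0,"wx":0,"wy":0,"wz":0},{"hand":-1,"dx":0,"dy":3,"dz":0,"wx":0,"wy":0,"wz":0},{"hand":-1,"dx":0,"dy":0,"dz":0,"wx":0,"wy":0,"wz":0}]'
python3 - <<'E'
from h import *
p,d,c=snap('side','s11')
cv2.imwrite('pics/s11z.png',cv2.resize(p[200:310,290:400],None,fx=5,fy=5,interpolation=cv2.INTER_CUBIC)[:,:,::-1])
p,d,c=snap('top','t11')
cv2.imwrite('pics/t11z.png',cv2.resize(p[150:250,295:425],None,fx=6,fy=6,interpolation=cv2.INTER_CUBIC)[:,:,::-1])
for f in('t11','s11'):
    p,d,c=ld(f); P=pts(d,c); hsv=cv2.cvtColor(p,cv2.COLOR_RGB2HSV)
    m=((hsv[...,0]<6)|(hsv[...,0]>174))&(hsv[...,1]>150)&(d>0)&(P[...,2]>.06)&(abs(P[...,0]-.48)<.08)&(abs(P[...,1]+.13)<.05)
    print(f,m.sum(),np.median(P[m],0),P[m].max(0))
    R=cv2.Rodrigues(c['rvec'])[0]; C=-R.T@c['tvec'].ravel()
    uv=np.argwhere(m).mean(0)[::-1]; D=R.T@np.array([(uv[0]-c['cx'])/c['fx'],(uv[1]-c['cy'])/c['fy'],1]); np.save('pics/r_'+f,np.array([C,D]))
(a,b),(e,g)=np.load('pics/r_t11.npy'),np.load('pics/r_s11.npy')
s=np.linalg.lstsq(np.c_[b,-g],e-a,rcond=None)[0]; print('ball',a+s[0]*b,e+s[1]*g)
E
```

```text
time_s: 13.55
position: [0.4621, 0.1049, 0.2289]
tcp_rot: [[1.0, 0.006, 0.001], [0.006, -1.0, 0.001], [0.001, -0.001, -1.0]]
force: [-0.7, -1.0, 0.2]
opening: 0.001
t11 38 [ 0.45600482 -0.12754692  0.10523401] [ 0.46451885 -0.12053919  0.10978503]
s11 49 [ 0.4524882  -0.1356053   0.10388438] [ 0.46176487 -0.12606215  0.11105404]
ball [ 0.4566925  -0.12875525  0.09645058] [ 0.45320629 -0.12876172  0.09622937]
```

View pics/s11z.png

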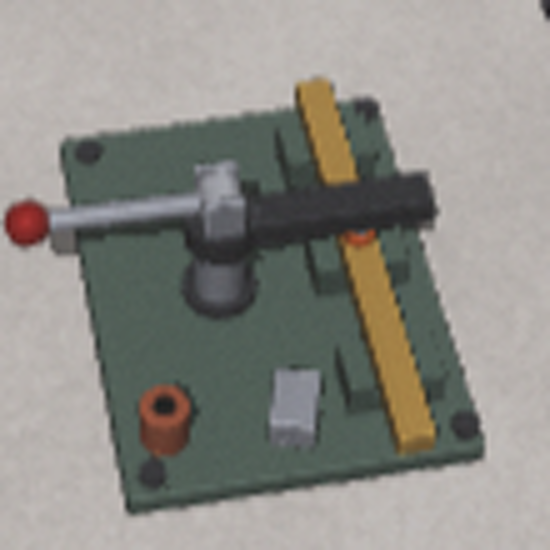

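View pics/t11z.png

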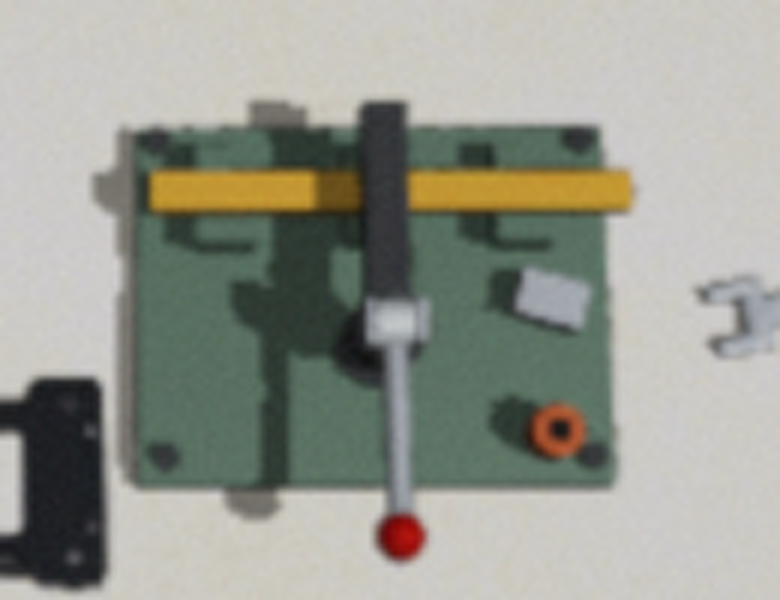

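```bash
python3 - <<'E'
from h import *
p,d,c=ld('t11'); R=cv2.Rodrigues(c['rvec'])[0]; t=c['tvec'].ravel(); C=-R.T@t
def ray(uv,z):
    uv=(np.array(uv,float)+.5)/6-.5+[295,150]; D=np.c_[(uv[:,0]-c['cx'])/c['fx'],(uv[:,1]-c['cy'])/c['fy'],np.ones(len(uv))]@R
    return (C+D*((z-C[2])/D[:,2])[:,None])[:,:2]
q=ray([[361,112],[367,285],[407,112],[410,285]],.08)
for a,b in((0,1),(2,3)): v=q[a]-q[b]; print(np.degrees(np.arctan2(v[1],v[0])))
a=ld('t11')[0].astype(int);b=ld('top0')[0].astype(int)
hs=[cv2.cvtColor(ld(f)[0],cv2.COLOR_RGB2HSV) for f in('top0','t11')]
for h in hs:
    m=np.zeros(h.shape[:2],bool);m[170:195,305:410]=1
    m&=(h[...,0]>15)&(h[...,0]<32)&(h[...,1]>130); y,x=np.nonzero(m); print('bar px',x.min(),x.max(),y.min(),y.max())
E
```

```text
-0.3502814970321629
-1.508714995811971
bar px 320 399 178 185
bar px 320 399 178 185
```

Strap direction averages −0.9° in world against the fixture's −1.2°, so it is square within measurement. The bar's extent in pixels is identical to the start.

```bash
python3 -c "
from rig import hand_in
print(hand_in())"
```

```text
the job is handed in; nothing more can be done
None
```

The strap now stands across the bar against its stop and the cam lever is fully down. I handed the job in at about 14 s with the hand clear.

**Strap:** I pushed it round with the shut fingers until it stopped moving while the push force rose to about 13 N. In the last top view it points at about −0.9°, against about −1.2° for the fixture, so it is square within what the camera can measure.

**Lever:** I pressed the ball down along its arc to a hard stop at about 23 N. Afterwards the ball centre measured 96 mm above the table, against 95.5 mm expected fully down.

**Bar and loose things:** The bar's outline in the top view is pixel-identical before and after. The gauge block, bush and wrench head look unmoved. I did not check the gear, bottle and screwdriver in the final pictures, but nothing went near them at table height.

**Less certain:**
- My first two move commands were rejected for missing keys, and nothing moved.
- Part-way down the lever the contact force fell to zero, and I felt it again only at the stop. The lever may have run ahead of the finger.
- The pad touching the bar was seen only indirectly: its pin no longer stands out above the strap.

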